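# Thermometer from the blocked drawer

## Task

The red-capped bottle and the cream jar stand in front of the small clear drawer unit and keep its drawer from opening. Stand both aside on the steel tray, pull the drawer open, lay the thermometer in the kidney dish, then shut the drawer fully and put the bottle and the jar back, each exactly where it stood. Keep the bottle and the jar upright and leave everything else where it is.

Things in the scene. Friction and masses are not known exactly. Their poses are not given: they have to be found in the camera images.
- thermometer: white digital thermometer, 119 long (its y axis) x 20 wide at the most x 11 thick, lying in the drawer, seen through the unit's clear top; origin on its underside, about the middle of its length; 18 g
- red_cap_bottle: small black bottle with a tall red cap fixed on, 106 tall, about 36 x 42 across (its x and y axes) from base to cap; origin at the centre of its base; about 80 g
- cream_jar: squat round white jar with a tan lid fixed on, 62 across, 35 tall, in front of the drawer; origin at the centre of its base; 70 g
- dish: empty kidney-shaped steel dish, 190 long (its y axis) x 91 wide (its x axis) x 32 tall, loose; origin at the middle of its underside; floor 4 to 5 above the underside, the walls slope outward and the floor's straight strip lies about 5 to the +x side of the origin
- steel_tray: shallow steel instrument tray, 156 (x) x 256 (y) and 32 tall, loose, empty at the start; origin at the middle of its underside; its flat top face, on which things stand, is 32 above the underside and reaches to the edges
- unit: clear acrylic organiser with one grey drawer, 190 deep (x) x 154 wide (y) x 60 tall, fixed; origin at the middle of its underside, +x to its back, front edge at x = -95. The drawer slides out to -x; its inside is 134 wide, 172 deep and 33 deep down, begins at x = -93 when shut, floor 11 above the worktop. The bottle and the jar stand in its path
- drawer (a joint): slide of the drawer: 0 fully shut, 0.14 m fully open (to -x of the unit); it may start a little open; moves with 1 to 3 N and stays where it is left
- drawer_handle (a point): middle of the drawer's horizontal steel bar handle: bar 11 thick, 80 long along the unit's y axis, 35 in front of the drawer's face, 36 above the worktop; it moves with the drawer
- timer: white countdown timer standing on edge, 62 wide (y), 20 thick (x), 64 tall, bystander; origin at the centre of its base
- pen_torch: silver pen torch lying flat, 134 long (its y axis), 15 wide, 17 tall, bystander; origin on its underside at the middle of its length

How it is judged:
On the way, in this order (a step that is already met when the one before it is completed fails the run):
1. the red-capped bottle and the cream jar stand on the steel tray together, let go (x of red_cap_bottle in the frame of steel_tray between -0.078 and 0.078 m and y of red_cap_bottle in the frame of steel_tray between -0.128 and 0.128 m and z of red_cap_bottle in the frame of steel_tray between 0.024 and 0.04 m and x of cream_jar in the frame of steel_tray between -0.078 and 0.078 m and y of cream_jar in the frame of steel_tray between -0.128 and 0.128 m and z of cream_jar in the frame of steel_tray between 0.024 and 0.04 m and contact force between the fingers and red_cap_bottle below 0.3 N and contact force between the fingers and cream_jar below 0.3 N), for 0.2 s.
2. the thermometer lies in the kidney dish, let go (x of thermometer in the frame of dish between -0.035 and 0.04 m and y of thermometer in the frame of dish between -0.05 and 0.05 m and z of thermometer in the frame of dish below 0.026 m and contact force between the fingers and thermometer below 0.3 N), for 0.2 s.
At the end, for the whole second after the job is handed in: The red-capped bottle and the cream jar stand upright within 15 mm of where each stood at the start, the drawer is shut to within 8 mm, the thermometer lies in the kidney dish (its middle within about 35 mm across and 50 mm along the dish's middle, down inside it), all at rest and let go (distance of each of red_cap_bottle, cream_jar from where it was at the start of the episode below 0.015 m and angle between each of red_cap_bottle, cream_jar's own z axis and vertical below 0.1 rad and value of joint drawer below 0.008 m and x of thermometer in the frame of dish between -0.035 and 0.04 m and y of thermometer in the frame of dish between -0.05 and 0.05 m and z of thermometer in the frame of dish below 0.026 m and linear speed of each of red_cap_bottle, cream_jar, thermometer below 0.02 m/s); the robot touches nothing.
It fails at once if the red-capped bottle or the cream jar is tipped over (angle between any of red_cap_bottle, cream_jar's own z axis and vertical above 0.6 rad).
It fails at once if the dish or the tray is pushed more than 40 mm from its place (distance of any of dish, steel_tray from where it was at the start of the episode above 0.04 m).
It fails at once if the timer or the pen torch is moved more than 30 mm (distance of any of timer, pen_torch from where it was at the start of the episode above 0.03 m).
It also fails if it takes over 125 s, if anything falls off the work surface, if the arm or the gripper's body presses on something with over 40 N, if the wrist force passes 120 N, or if a joint passes its speed limit or range.

## Robot

A 6-joint arm with a two-finger parallel gripper is mounted at the origin on a cart in front of the work surface, level with it; the furniture and walls round the work are solid. World frame = base frame: x ahead of the robot, y to its left, z up, the work surface at z = 0. Lengths are in m, angles in rad, forces in N, time in s.
With the tool pointing down it reaches from about 0.35 to 0.775 m from the base axis. Payload 7.3 kg.
Tool frame: the origin (TCP) lies between the finger pads; the fingertips stand 25 mm ahead of it and the grasp point (between the pads) lies 6 mm ahead of it; y points along the fingers, z is the direction in which the jaws open and shut, and the axes are right-handed (so a half turn about y gives the same grasp; the last joint's range is limited). The gripper opens to 92 mm and grips with 3 to 60 N. Pads are 19 mm wide; open, the fingers measure 130 mm over their backs; the gripper's body (75 mm by 190 mm) begins 47 mm behind the grasp point.
Start: joints at [0.967, 0.342, 1.524, -0, 1.275, -0.146], TCP at [0.232, 0.471, 0.252] pointing down, gripper open.
Joint ranges: [-2.53, 2.53], [-0.77, 2.02], [0.04, 2.7], [-1, 4.14], [0.28, 2.66], [-3.11, 3.11]. Speed limits (rad/s): [2.57, 2.57, 3.14, 3.14, 3.14, 3.14].

## Interface

Orientations are given as [roll, pitch, yaw] about the fixed x, y, z axes, in that order (R = Rz(yaw) Ry(pitch) Rx(roll)).
In Python, from cell import sensors, read_camera, hand_in gives the robot as it stands. The module is installed in compiled form; this text tells all that it offers.
- The arm moves only by the tool send_rows, never from a script. Its argument "motion" is a list that holds one entry, the list of rows, each a list of 4 numbers: the shift along the tool's x, y, z in m, then the turn about the tool's y in degrees. In form: [[[tx, ty, tz, twist], ...]]. A call has 1 to 8 rows; each row is the pose to reach, as a shift and turn from the pose measured when the call began, along the tool's axes at that moment; what a row does not reach only later rows make up. A row lasts 1/10 s, in which the tool goes at most 50 mm and 8.59 degrees, less where a joint would pass 70% of its speed; a pose out of reach is approached as far as the arm can. A call with a gripper value outside its range is refused whole. "gripper" is the opening, from 0 (shut) to 1 (fully open), set as the call begins (left out, the last holds). The fingers move at their own pace and stop on an object; "grip_force" is the grip in N (left out, the last holds). Time passes only in rows, so rows that repeat a pose let the fingers close. It gives the time, the measured TCP pose, the force and the opening at its end, in the units of the state.
- sensors.observe(): the state, without advancing time (a new reading comes with each control period).
- read_camera(name): name is "side" or "top" or "wrist"; returns a dict with "frame" (480x640x3 uint8, red, green, blue), "fx", "fy", "cx", "cy" (pixels), "extrinsics" (4x4, takes a point from world to camera coordinates). Camera axes: x right, y up, looking along -z (the intrinsics and any distortion apply to the point x, -y, -z); pixel columns grow to the right and rows downward; lengths in m; the calibration is good to about 2 mm. A picture is of the moment at which its call begins. There is no depth.
- hand_in(): hands the job in, once; it reports no verdict.
The state is a dict: "time": time; "qpos": joint angles; "qvel": joint speeds; "joint_efforts": joint torques, N m; "tool_pos": TCP position; "tool_rot": TCP orientation; "contact_force": force on the tool from outside, world axes, zero at the start; "torque": the same for the moment, N m; "opening": finger opening in m.
Only numpy, scipy, OpenCV 4.12 (cv2) and the standard library are available. Lean on these libraries where they do the work, as an engineer would, in place of code of your own. Each camera call takes 0.05 s, during which the arm holds its last target.

## Working session

There is one attempt and no reset: what is moved stays moved. The work goes in short steps, Python scripts to look and compute and a tool call to move; the robot and the scene stay as the last step left them, time stands still between calls to the robot, and variables do not carry over. Pictures are saved under pics/ and viewed, and the job is handed in when it is done.

Besides the shell and the picture viewer there is one more tool, called after "Call:" as a command line: name --argument value ..., lists and objects as JSON in quotes. send_rows: Moves the arm, as the interface text tells. Its arguments: {"type":"object","properties":{"motion":{"type":"array"},"gripper":{"type":"number"},"grip_force":{"type":"number"}},"required":["motion"]}

```bash
mkdir -p pics; cat > h.py <<'E'
import numpy as np, cv2
from cell import sensors, read_camera, hand_in
def snap(n,tag):
    c=read_camera(n); cv2.imwrite(f'pics/{tag}.png',c['frame'][:,:,::-1]); np.savez(f'pics/{tag}.npz',**{k:c[k] for k in c}); return c
def load(tag): return dict(np.load(f'pics/{tag}.npz'))
def ray(c,u,v):
    E=np.array(c['extrinsics']); R=E[:3,:3];t=E[:3,3]
    d=np.array([(u-c['cx'])/c['fx'],-(v-c['cy'])/c['fy'],-1.])
    return -R.T@t, R.T@d
def onz(c,u,v,z):
    o,d=ray(c,u,v); return o+d*(z-o[2])/d[2]
def proj(c,p):
    E=np.array(c['extrinsics']); q=E[:3,:3]@np.array(p)+E[:3,3]
    return c['cx']+c['fx']*q[0]/-q[2], c['cy']-c['fy']*q[1]/-q[2]
E
python3 - <<'E'
from h import *
for n in ['top','side','wrist']:
    c=snap(n,n+'0'); print(n,{k:c[k] for k in c if k!='frame'})
print(sensors.observe())
E
```

```text
top {'fx': 496.5012525821933, 'fy': 496.5012525821933, 'cx': 316.5354543007889, 'cy': 240.12194022371048, 'extrinsics': array([[-0.00133377, -0.99979815,  0.0200472 , -0.06355707],
       [ 0.98567222,  0.00206691,  0.16865944, -0.59034769],
       [-0.16866683,  0.01998492,  0.9854705 , -0.80168979],
       [ 0.        ,  0.        ,  0.        ,  1.        ]])}
side {'fx': 485.73214476446987, 'fy': 485.73214476446987, 'cx': 326.47899465100704, 'cy': 242.00434603325422, 'extrinsics': array([[ 0.65491531, -0.75538883, -0.02176378, -0.43442259],
       [ 0.36401541,  0.29009822,  0.8850626 , -0.24078501],
       [-0.66225276, -0.58756339,  0.46496294, -0.69203089],
       [ 0.        ,  0.        ,  0.        ,  1.        ]])}
wrist {'fx': 362.85275398142886, 'fy': 362.85275398142886, 'cx': 318.740592568947, 'cy': 239.69360965003793, 'extrinsics': array([[ 0.4421575 ,  0.89693676, -0.00108807, -0.52291571],
       [-0.86048771,  0.4238465 , -0.2826925 ,  0.03432332],
       [-0.25309612,  0.12593088,  0.95920997, -0.39024703],
       [ 0.        ,  0.        ,  0.        ,  1.        ]])}
{'time': 0.15, 'qpos': array([ 9.66997581e-01,  3.42541809e-01,  1.52477873e+00, -1.07086658e-05,
        1.27541497e+00, -1.46030267e-01]), 'qvel': array([-3.61482641e-04, -1.24512852e-03, -1.12815010e-03, -6.05691993e-05,
        1.72670789e-04,  3.17436763e-04]), 'joint_efforts': array([ 6.35642336e-04, -4.31469548e+01, -2.44352603e+01,  7.17452285e-02,
        5.37688402e-02, -4.63906520e-05]), 'tool_pos': array([0.23186228, 0.47072015, 0.25122202]), 'tool_rot': array([-1.57192851e+00,  1.56166698e-04, -4.57765443e-01]), 'contact_force': array([ 0.03456803, -0.36496887, -0.51699279]), 'torque': array([0.03704078, 0.03776697, 0.01348304]), 'opening': 0.09166120203947398}
```

View pics/top0.png

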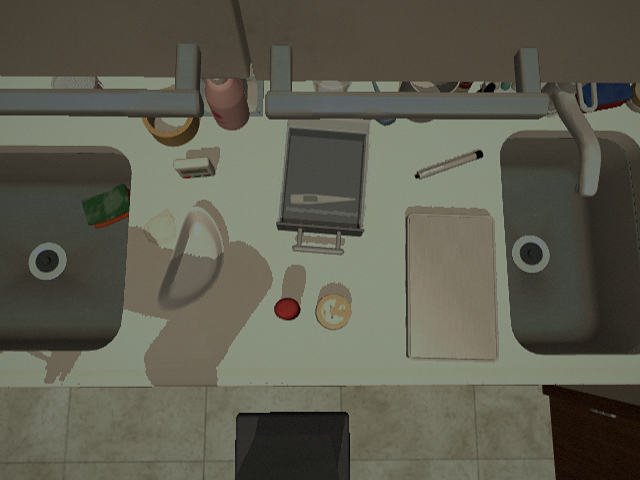

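View pics/side0.png

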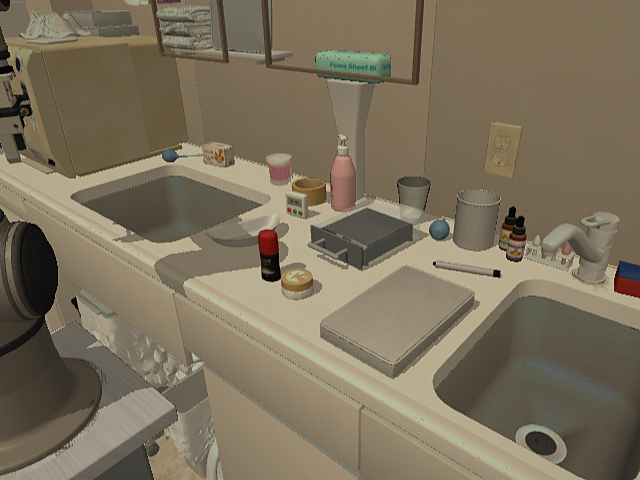

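View pics/wrist0.png

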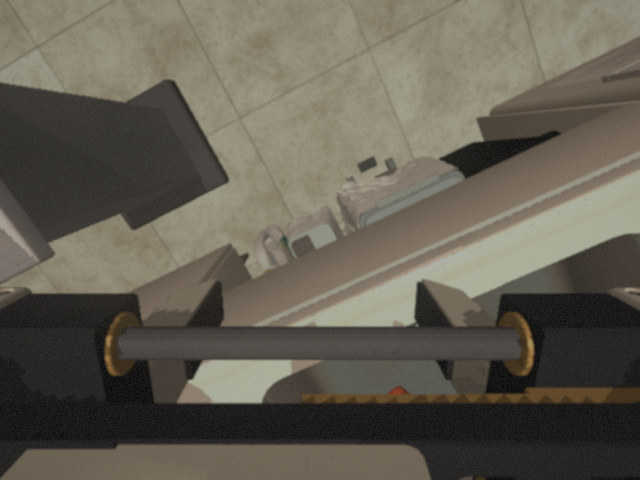

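```bash
python3 - <<'E'
from h import *
c=load('top0'); s=load('side0')
print('cam',ray(c,0,0)[0])
f=c['frame'].astype(int)
hsv=cv2.cvtColor(c['frame'],cv2.COLOR_RGB2HSV)
def blobs(m,box,nm,zs,img=c):
    x0,y0,x1,y1=box; mm=np.zeros_like(m,dtype=np.uint8); mm[y0:y1,x0:x1]=m[y0:y1,x0:x1]
    k,_=cv2.findContours(mm,cv2.RETR_EXTERNAL,cv2.CHAIN_APPROX_NONE)
    k=max(k,key=cv2.contourArea); (u,v),wh,a=cv2.minAreaRect(k); M=cv2.moments(k)
    cu,cv_=M['m10']/M['m00'],M['m01']/M['m00']
    print(nm,cv2.contourArea(k),(u,v),wh,a,'centroid',cu,cv_,[onz(img,cu,cv_,z).round(4) for z in zs]); return k
red=(f[...,0]>1.6*f[...,1])&(f[...,0]>60)
blobs(red,(265,290,305,330),'bottle cap',[0.106])
tan=(hsv[...,1]>70)&(f[...,0]>120)
blobs(tan,(305,285,360,335),'jar lid',[0.035])
for n,(u,v) in dict(tl=(407,213),tr=(494,213),br=(496,359),bl=(407,358)).items(): print('tray',n,onz(c,u,v,.032).round(4))
for n,(u,v) in dict(h_l=(295,250),h_r=(343,253),u_bl=(288,121),u_br=(369,122),fr_l=(277,230),fr_r=(362,235)).items(): print(n,onz(c,u,v,.041).round(4),onz(c,u,v,.06).round(4))
for n,(u,v) in dict(thl=(290,199),thr=(354,200)).items(): print(n,onz(c,u,v,.02).round(4))
big=c['frame'][100:330,140:370,::-1]
cv2.imwrite('pics/crop0.png',cv2.resize(big,None,fx=2.6,fy=2.6,interpolation=cv2.INTER_CUBIC))
# side view
f=s['frame'].astype(int)
cv2.imwrite('pics/crop1.png',cv2.resize(s['frame'][180:320,190:430,::-1],None,fx=3.3,fy=3.3,interpolation=cv2.INTER_CUBIC))
E
```

```text
cam [ 0.44658608 -0.04630234  0.89088349]
bottle cap 353.0 (285.7500305175781, 308.2500305175781) (21.21320343017578, 21.920310974121094) 45.0 centroid 285.8526912181303 308.59017941454204 [array([ 0.4721, -0.014 ,  0.106 ])]
jar lid 881.5 (333.10003662109375, 311.300048828125) (34.435447692871094, 33.541019439697266) 26.56505012512207 centroid 333.36490830024576 311.31083380601245 [array([ 0.4697, -0.0923,  0.035 ])]
tray tl [ 0.6429 -0.2247  0.032 ]
tray tr [ 0.6434 -0.3806  0.032 ]
tray br [ 0.3894 -0.3683  0.032 ]
tray bl [ 0.3915 -0.2166  0.032 ]
h_l [ 0.5746 -0.0263  0.041 ] [ 0.5718 -0.0267  0.06  ]
h_r [ 0.5695 -0.1093  0.041 ] [ 0.5668 -0.1079  0.06  ]
u_bl [ 0.8106 -0.0122  0.041 ] [ 0.8024 -0.013   0.06  ]
u_br [ 0.8097 -0.1591  0.041 ] [ 0.8016 -0.1565  0.06  ]
fr_l [0.6098 0.0053 0.041 ] [0.6061 0.0041 0.06  ]
fr_r [ 0.6013 -0.1428  0.041 ] [ 0.5978 -0.1407  0.06  ]
thl [ 0.6708 -0.0162  0.02  ]
thr [ 0.6694 -0.1318  0.02  ]
```

View pics/crop0.png

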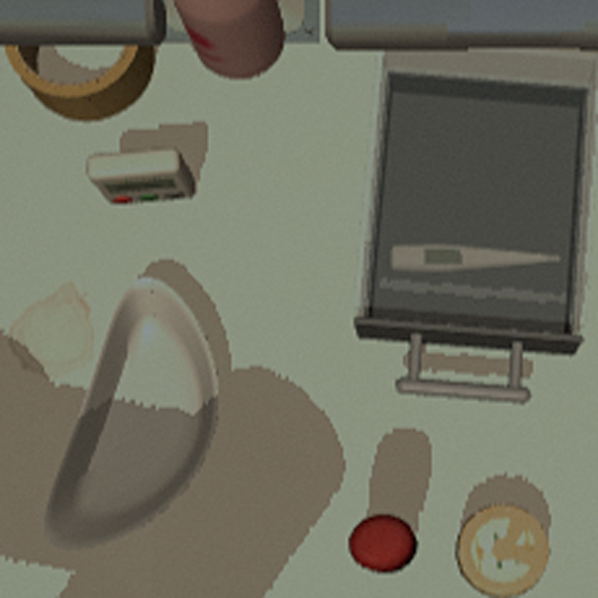

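View pics/crop1.png

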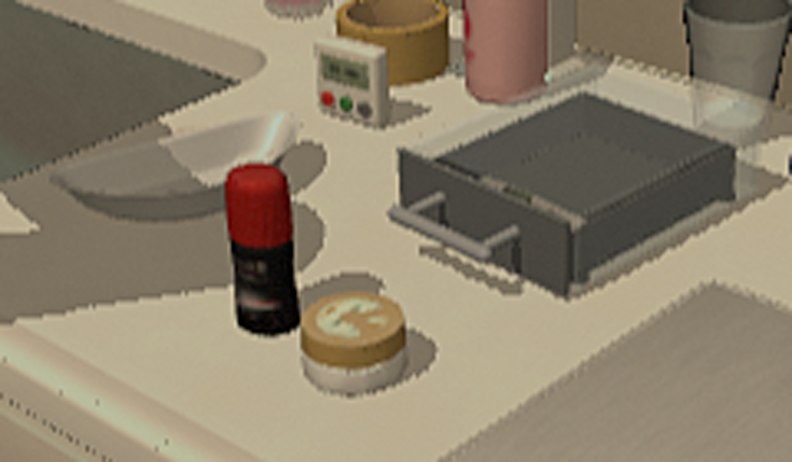

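Call:
send_rows --motion '[[[0.04,0,-0.03,8],[0.08,0,-0.062,16],[0.12,0,-0.094,24],[0.16,0,-0.125,32],[0.2,0,-0.155,40],[0.24,0,-0.186,48],[0.28,0,-0.217,56],[0.3,0,-0.23,63.8]]]' --gripper 1 --grip_force 15

```text
time: 0.95
tool_pos: [0.4001, 0.1289, 0.2514]
tool_rot: [-1.571, -0.002, -1.579]
contact_force: [-0.2, 0.2, -0.5]
opening: 0.0915
```

```bash
python3 - <<'E'
from h import *
s=load('side0');c=load('top0')
# bottle/jar checks in side
for nm,p in dict(bot_base=(.472,-.014,0),bot_top=(.472,-.014,.106),jar_top=(.4697,-.0923,.035)).items(): print(nm,proj(s,p))
f=c['frame'].astype(int)
# dish rim from crop px: (u,v)=140+x/2.6,100+y/2.6
for n,(x,y) in dict(top=(150,278),bot=(75,548),rightmid=(217,390),leftmid=(93,400),fl1=(165,330),fl2=(90,490)).items():
    u,v=140+x/2.6,100+y/2.6; print(n,onz(c,u,v,.032).round(4),onz(c,u,v,.005).round(4))
E
```

```text
bot_base (np.float64(270.5503450542442), np.float64(277.6064878447705))
bot_top (np.float64(266.4567336586124), np.float64(231.34425352902437))
jar_top (np.float64(296.34905207030687), np.float64(276.1748088393931))
top [0.6527 0.1462 0.032 ] [0.6591 0.1523 0.005 ]
bot [0.471  0.1881 0.032 ] [0.4717 0.1955 0.005 ]
rightmid [0.5758 0.0985 0.032 ] [0.5798 0.1031 0.005 ]
leftmid [0.5689 0.1809 0.032 ] [0.5727 0.188  0.005 ]
fl1 [0.6167 0.1348 0.032 ] [0.622  0.1405 0.005 ]
fl2 [0.5089 0.1801 0.032 ] [0.5108 0.1872 0.005 ]
```

Call:
send_rows --motion '[[[0.04,0,0.02,0],[0.08,0,0.04,0],[0.12,0.02,0.06,0],[0.143,0.05,0.073,0],[0.143,0.085,0.073,0],[0.143,0.09,0.073,0],[0.143,0.09,0.073,0]]]'

```text
time: 1.65
tool_pos: [0.4712, -0.0146, 0.1612]
tool_rot: [-1.574, -0.001, -1.579]
contact_force: [1.3, -0.3, 0.4]
opening: 0.0919
```

```bash
python3 - <<'E'
from h import *
snap('side','side1'); snap('top','top1'); print(sensors.observe()['tool_pos'])
c=load('side1');cv2.imwrite('pics/crop2.png',cv2.resize(c['frame'][120:320,190:430,::-1],None,fx=3,fy=3))
E
```

```text
[ 0.47253261 -0.01445462  0.16305515]
```

View pics/crop2.png

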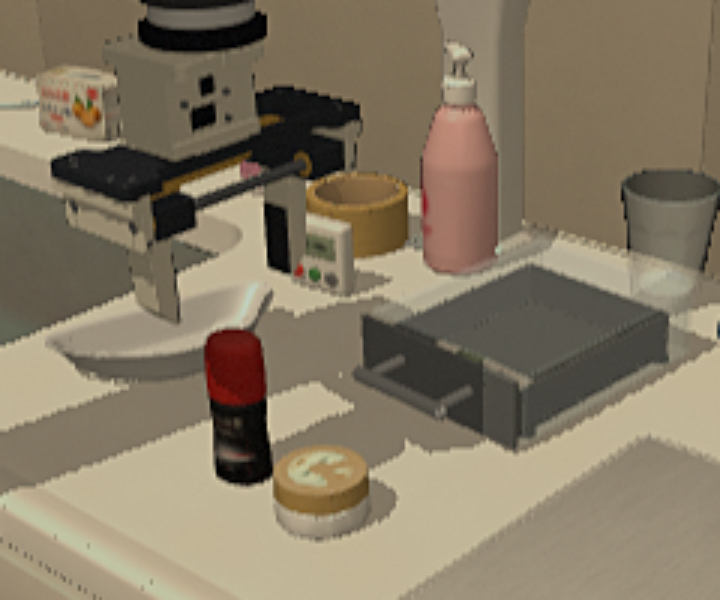

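Call:
send_rows --motion '[[[0,0.03,0,0],[0,0.06,0,0],[0,0.077,0,0],[0,0.077,0,0],[0,0.077,0,0]]]'

```text
time: 2.25
tool_pos: [0.4736, -0.0144, 0.0876]
tool_rot: [-1.567, -0.002, -1.578]
contact_force: [-0.0, -0.0, 0.1]
opening: 0.0919
```

Call:
send_rows --motion '[[[0,0,0,0],[0,0,0,0],[0,0,0,0],[0,0,0,0],[0,0,0,0],[0,0,0,0],[0,0,0,0],[0,0,0,0]]]' --gripper 0 --grip_force 12

```text
time: 3.05
tool_pos: [0.4736, -0.0144, 0.0875]
tool_rot: [-1.567, -0.002, -1.578]
contact_force: [0.2, 0.0, -0.1]
opening: 0.0345
```

```bash
python3 - <<'E'
from h import *
snap('side','side2'); o=sensors.observe();print(o)
c=load('side2');cv2.imwrite('pics/crop3.png',cv2.resize(c['frame'][120:320,190:430,::-1],None,fx=3,fy=3))
E
```

```text
{'time': 3.1, 'qpos': array([-0.19132279,  0.45930002,  1.87495943, -0.00220186,  0.80303897,
       -0.18306463]), 'qvel': array([-0.00024375,  0.00031184,  0.00048037,  0.00123052,  0.00070547,
       -0.00027121]), 'joint_efforts': array([ 8.11312348e-03, -4.17089903e+01, -1.68806541e+01,  4.38382896e-02,
        9.04183625e-02, -5.86072056e-04]), 'tool_pos': array([ 0.47366181, -0.01439744,  0.08750143]), 'tool_rot': array([-1.56686462, -0.00234566, -1.57753326]), 'contact_force': array([ 0.02620137, -0.97094556, -0.70188577]), 'torque': array([-0.12568335,  0.01931024, -0.00140721]), 'opening': 0.03413246816748135}
```

View pics/crop3.png

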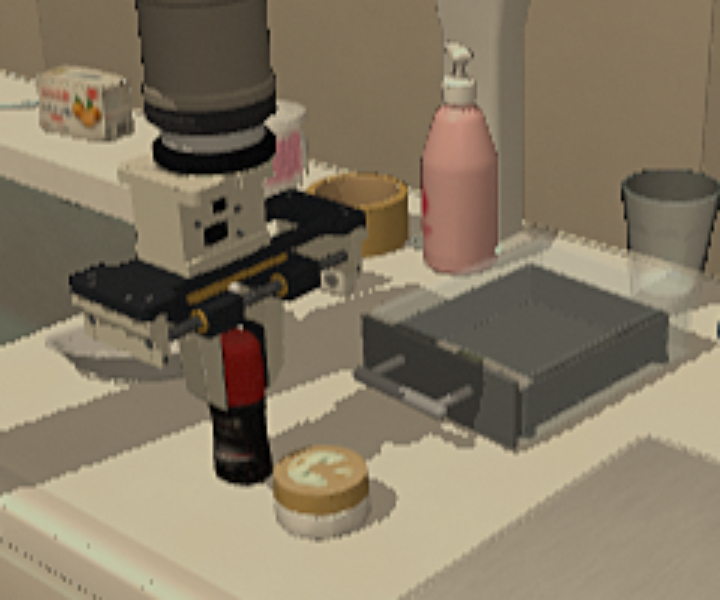

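Call:
send_rows --motion '[[[0,-0.015,0,0],[0,-0.04,0,0],[0,-0.07,0,0],[0.02,-0.09,0.01,0],[0.05,-0.1,0.022,0],[0.085,-0.1,0.038,0],[0.12,-0.1,0.054,0],[0.155,-0.1,0.07,0]]]'

```text
time: 3.9
tool_pos: [0.5425, -0.1709, 0.1881]
tool_rot: [-1.567, -0.002, -1.577]
contact_force: [0.3, 0.2, -1.2]
opening: 0.0343
```

Call:
send_rows --motion '[[[0.03,0,0.013,0],[0.06,0,0.027,0],[0.09,0,0.04,0],[0.115,0,0.05,0],[0.13,0,0.056,0],[0.131,0,0.056,0],[0.131,0,0.056,0],[0.131,0,0.056,0]]]'

```text
time: 4.7
tool_pos: [0.5973, -0.3012, 0.1884]
tool_rot: [-1.568, -0.001, -1.577]
contact_force: [0.9, -0.2, -0.4]
opening: 0.0339
```

Lower to 0.1205 and look.

Call:
send_rows --motion '[[[0,0.025,0,0],[0,0.045,0,0],[0,0.058,0,0],[0,0.064,0,0],[0,0.067,0,0],[0,0.068,0,0],[0,0.068,0,0],[0,0.068,0,0]]]'

```text
time: 5.5
tool_pos: [0.5978, -0.3015, 0.1212]
tool_rot: [-1.567, -0.002, -1.577]
contact_force: [-0.1, -0.4, -0.4]
opening: 0.0342
```

```bash
python3 - <<'E'
from h import *
snap('side','side3'); o=sensors.observe();print(o['tool_pos'],o['contact_force'])
c=load('side3');cv2.imwrite('pics/crop4.png',cv2.resize(c['frame'][150:390,260:520,::-1],None,fx=2.5,fy=2.5))
E
```

```text
[ 0.5977742  -0.30152009  0.12108667] [ 0.27917159 -0.03745406 -0.41992063]
```

View pics/crop4.png

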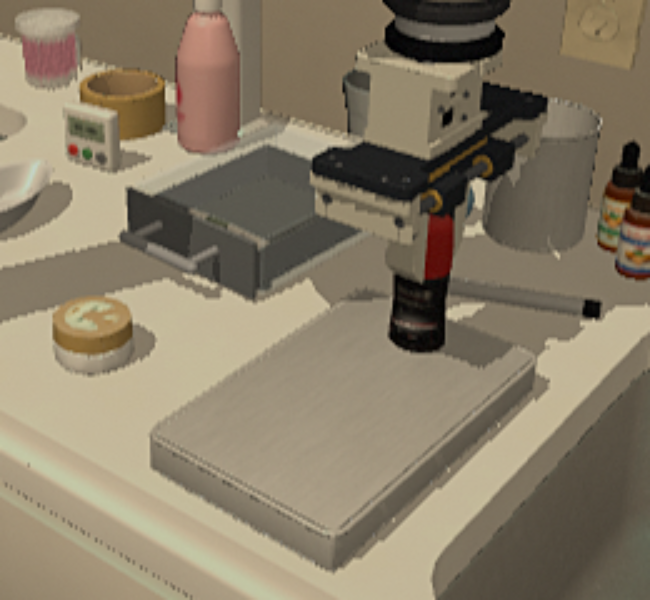

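Call:
send_rows --motion '[[[0,0.001,0,0],[0,0.0015,0,0],[0,0.0018,0,0]]]'

```text
time: 5.85
tool_pos: [0.598, -0.3017, 0.1197]
tool_rot: [-1.566, -0.002, -1.577]
contact_force: [0.0, 0.1, 2.3]
opening: 0.0343
```

Call:
send_rows --motion '[[[0,0,0,0],[0,0,0,0],[0,0,0,0],[0,0,0,0],[0,0,0,0],[0,-0.01,0,0],[0,-0.04,0,0],[0,-0.08,0,0]]]' --gripper 1

```text
time: 6.65
tool_pos: [0.5967, -0.3009, 0.1992]
tool_rot: [-1.57, -0.0, -1.577]
contact_force: [-0.4, -0.2, -0.2]
opening: 0.0906
```

Call:
send_rows --motion '[[[-0.04,0,-0.025,0],[-0.08,0,-0.049,0],[-0.12,0,-0.073,0],[-0.16,0,-0.097,0],[-0.2,0,-0.122,0],[-0.209,0.02,-0.127,0],[-0.209,0.05,-0.127,0],[-0.209,0.08,-0.127,0]]]'

```text
time: 7.45
tool_pos: [0.4718, -0.0908, 0.1198]
tool_rot: [-1.566, -0.001, -1.576]
contact_force: [0.1, -0.1, 0.3]
opening: 0.0918
```

```bash
python3 - <<'E'
from h import *
snap('top','top4');snap('side','side4'); o=sensors.observe();print(o['tool_pos'],o['contact_force'])
c=load('side4');cv2.imwrite('pics/crop5.png',cv2.resize(c['frame'][120:390,220:520,::-1],None,fx=2.2,fy=2.2))
E
```

```text
[ 0.4692995  -0.09037083  0.11698515] [-1.05860993  0.40953237  1.06934595]
```

View pics/crop5.png

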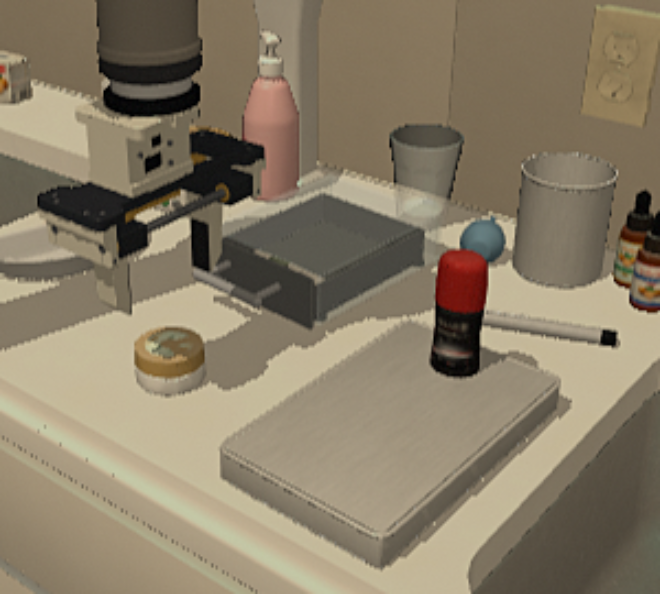

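Call:
send_rows --motion '[[[0.001,0.03,0.001,0],[0.002,0.06,0.001,0],[0.002,0.08,0.001,0],[0.002,0.086,0.001,0],[0.002,0.086,0.001,0],[0.002,0.086,0.001,0]]]'

```text
time: 8.15
tool_pos: [0.471, -0.0927, 0.0324]
tool_rot: [-1.573, 0.001, -1.577]
contact_force: [-0.2, -0.1, -0.7]
opening: 0.0917
```

Call:
send_rows --motion '[[[0,0,0,0],[0,0,0,0],[0,0,0,0],[0,0,0,0],[0,0,0,0],[0,0,0,0],[0,0,0,0]]]' --gripper 0 --grip_force 15

```text
time: 8.85
tool_pos: [0.4711, -0.0927, 0.0326]
tool_rot: [-1.573, 0.001, -1.577]
contact_force: [-1.7, 0.2, 4.9]
opening: 0.0608
```

Call:
send_rows --motion '[[[0,-0.01,0,0],[0,-0.03,0,0],[0,-0.06,0,0],[0,-0.09,0,0],[0.02,-0.1,0,0],[0.05,-0.1,-0.003,0],[0.08,-0.1,-0.006,0],[0.11,-0.1,-0.01,0]]]'

```text
time: 9.65
tool_pos: [0.4604, -0.2036, 0.1332]
tool_rot: [-1.572, 0.001, -1.576]
contact_force: [0.7, 0.7, -1.9]
opening: 0.0608
```

Call:
send_rows --motion '[[[0.03,0,-0.007,0],[0.06,0,-0.013,0],[0.085,0,-0.019,0],[0.096,0.01,-0.02,0],[0.096,0.035,-0.02,0],[0.096,0.055,-0.02,0],[0.096,0.064,-0.02,0],[0.096,0.065,-0.02,0]]]'

```text
time: 10.45
tool_pos: [0.4393, -0.2984, 0.0668]
tool_rot: [-1.575, 0.003, -1.576]
contact_force: [-0.2, -0.6, -0.7]
opening: 0.0611
```

Call:
send_rows --motion '[[[0,0.001,0,0],[0,0.002,0,0],[0,0.003,0,0],[0,0.003,0,0]]]'

```text
time: 10.85
tool_pos: [0.4397, -0.2985, 0.0648]
tool_rot: [-1.573, 0.002, -1.576]
contact_force: [-0.1, 1.9, 4.8]
opening: 0.061
```

Call:
send_rows --motion '[[[0,0,0,0],[0,0,0,0],[0,0,0,0],[0,0,0,0],[0,-0.01,0,0],[0,-0.04,0,0],[0,-0.08,0,0],[0,-0.12,0,0]]]' --gripper 1

```text
time: 11.65
tool_pos: [0.4397, -0.2985, 0.1865]
tool_rot: [-1.574, 0.002, -1.576]
contact_force: [1.3, 0.5, -0.2]
opening: 0.0918
```

```bash
python3 - <<'E'
from h import *
snap('top','top5');snap('side','side5'); o=sensors.observe();print(o['tool_pos'],o['contact_force'])
c=load('side5');cv2.imwrite('pics/crop6.png',cv2.resize(c['frame'][150:390,260:520,::-1],None,fx=2.5,fy=2.5))
c=load('top5');cv2.imwrite('pics/crop7.png',cv2.resize(c['frame'][100:270,260:390,::-1],None,fx=3.5,fy=3.5,interpolation=cv2.INTER_CUBIC))
E
```

```text
[ 0.44223002 -0.30061096  0.19098455] [ 0.63900505  0.19531475 -0.06736199]
```

View pics/crop6.png

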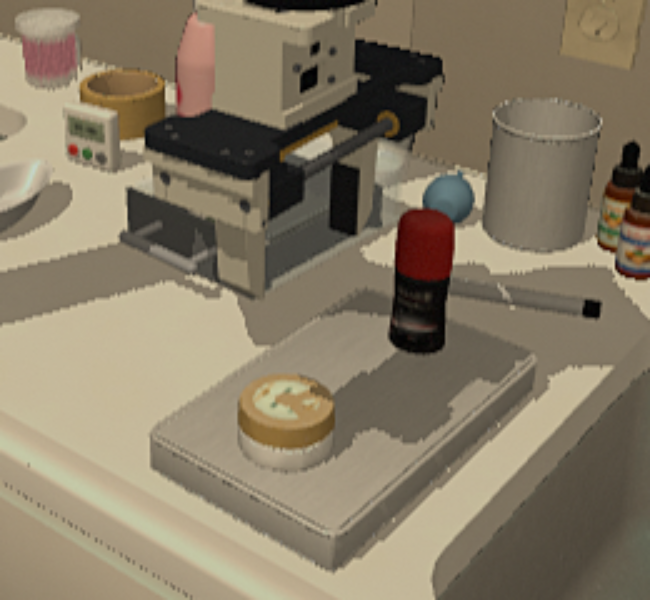

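View pics/crop7.png

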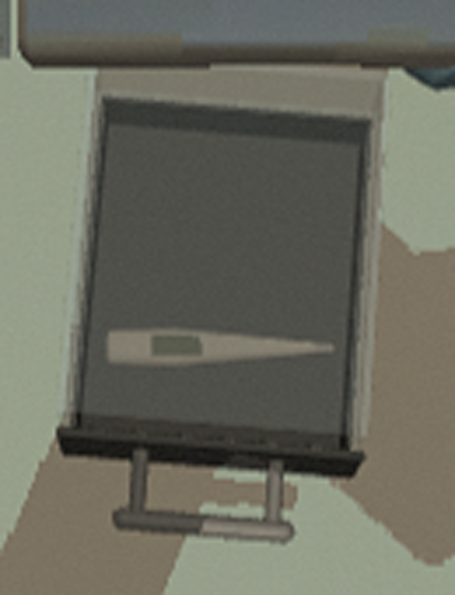

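```bash
python3 - <<'E'
from h import *
c=load('top5')
P=dict(hl=(115,518,.038),hr=(293,533,.038),hc=(204,525,.038),thl=(106,346,.018),thr=(334,348,.015),thm=(220,347,.017),fl=(58,440,.055),fr=(362,465,.055),ul=(98,70,.06),ur=(383,75,.06),il=(78,425,.06),ir=(350,445,.06))
for n,(x,y,z) in P.items():
    print(n,onz(c,260+x/3.5,100+y/3.5,z).round(4))
s=load('side0')
for z in(.038,): print(onz(s,310,244,z),onz(s,338,256.,z))
E
```

```text
hl [ 0.5786 -0.0224  0.038 ]
hr [ 0.5712 -0.1108  0.038 ]
hc [ 0.5752 -0.0666  0.038 ]
thl [ 0.6716 -0.0166  0.018 ]
thr [ 0.6717 -0.1349  0.015 ]
thm [ 0.6715 -0.0756  0.017 ]
fl [0.6146 0.0052 0.055 ]
fr [ 0.6025 -0.1438  0.055 ]
ul [ 0.8043 -0.0129  0.06  ]
ur [ 0.8027 -0.1573  0.06  ]
il [ 0.621  -0.0047  0.06  ]
ir [ 0.6115 -0.1375  0.06  ]
[ 0.57909814 -0.02732992  0.038     ] [ 0.57632366 -0.10769744  0.038     ]
```

Call:
send_rows --motion '[[[-0.04,0,0.01,0],[-0.08,0,0.03,1],[-0.12,0,0.055,2],[-0.16,0,0.08,3],[-0.2,0,0.11,4],[-0.234,0.02,0.134,4.3],[-0.234,0.06,0.134,4.3],[-0.234,0.08,0.134,4.3]]]' --gripper 0.27

```text
time: 12.55
tool_pos: [0.5767, -0.0657, 0.1073]
tool_rot: [-1.569, -0.004, -1.648]
contact_force: [-0.9, -0.2, -0.2]
opening: 0.0324
```

```bash
python3 - <<'E'
from h import *
snap('side','side6'); o=sensors.observe();print(o['tool_pos'],o['tool_rot'],o['opening'])
c=load('side6');cv2.imwrite('pics/crop8.png',cv2.resize(c['frame'][130:330,230:450,::-1],None,fx=3,fy=3))
E
```

```text
[ 0.57510137 -0.06606967  0.10482795] [-1.57314419 -0.00372293 -1.64879677] 0.028589483125199117
```

View pics/crop8.png

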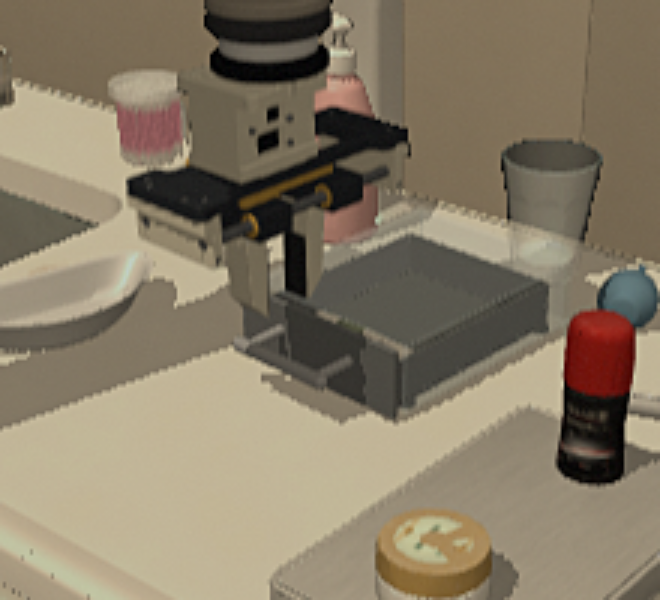

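Call:
send_rows --motion '[[[0,0.01,0.001,0],[0,0.025,0.001,0],[0,0.035,0.001,0],[0,0.042,0.001,0],[0,0.046,0.001,0],[0,0.046,0.001,0]]]'

```text
time: 13.2
tool_pos: [0.576, -0.0665, 0.0588]
tool_rot: [-1.573, -0.004, -1.649]
contact_force: [0.3, 0.4, -0.2]
opening: 0.0247
```

Call:
send_rows --motion '[[[0,0.006,0,0],[0,0.012,0,0],[0,0.016,0,0],[0,0.016,0,0]]]'

```text
time: 13.6
tool_pos: [0.5755, -0.0664, 0.042]
tool_rot: [-1.575, -0.003, -1.649]
contact_force: [0.5, -0.1, -0.8]
opening: 0.0253
```

Call:
send_rows --motion '[[[0,0,0,0],[0,0,0,0],[0,0,0,0],[0,0,0,0],[0,0,0,0]]]' --gripper 0 --grip_force 20

```text
time: 14.1
tool_pos: [0.5757, -0.0664, 0.0422]
tool_rot: [-1.574, -0.004, -1.649]
contact_force: [1.3, 0.2, -0.5]
opening: 0.0103
```

Call:
send_rows --motion '[[[0,0,-0.015,0],[0,0,-0.035,0],[0,0,-0.055,0],[0,0,-0.075,0],[0,0,-0.095,0],[0,0,-0.115,0],[0,0,-0.128,0],[0,0,-0.128,0]]]'

```text
time: 14.9
tool_pos: [0.4459, -0.0559, 0.0423]
tool_rot: [-1.577, -0.003, -1.649]
contact_force: [-0.5, 2.4, -8.2]
opening: 0.0103
```

Call:
send_rows --motion '[[[0,0,0,0],[0,0,0,0],[0,0,0,0],[0,-0.01,0,0],[0,-0.05,0,0],[0,-0.09,0,0],[0,-0.13,0,0],[0,-0.15,0,0]]]' --gripper 0.27

```text
time: 15.7
tool_pos: [0.4483, -0.0559, 0.1965]
tool_rot: [-1.571, -0.004, -1.649]
contact_force: [-0.1, 0.3, -0.7]
opening: 0.0248
```

Call:
send_rows --motion '[[[-0.04,0,0,0],[-0.09,0,0,0],[-0.14,0,0,0],[-0.19,0,0,0],[-0.22,0,0,0]]]' --gripper 0.5

```text
time: 16.2
tool_pos: [0.4655, 0.1666, 0.1967]
tool_rot: [-1.57, -0.003, -1.647]
contact_force: [1.0, -0.3, -0.4]
opening: 0.0457
```

```bash
python3 - <<'E'
from h import *
snap('top','top7');snap('side','side7'); o=sensors.observe();print(o['tool_pos'],o['tool_rot'],o['opening'])
c=load('top7');cv2.imwrite('pics/crop9.png',cv2.resize(c['frame'][130:330,230:430,::-1],None,fx=3,fy=3,interpolation=cv2.INTER_CUBIC))
E
```

```text
[0.46554195 0.16686613 0.19643993] [-1.57011374 -0.00289661 -1.64452915] 0.045622488039137585
```

View pics/crop9.png

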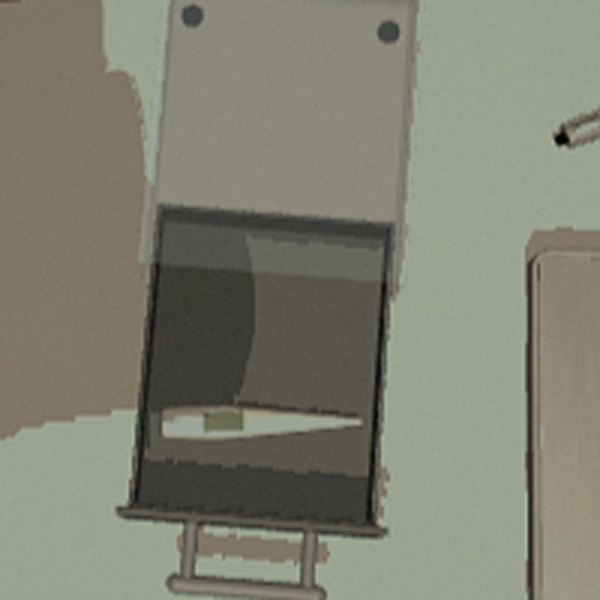

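View pics/side7.png

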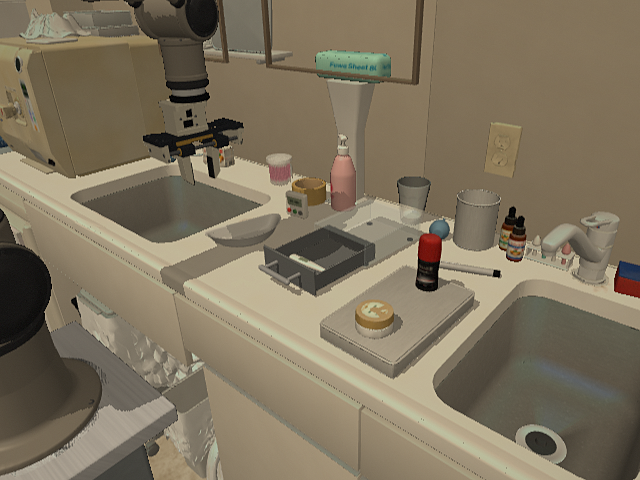

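```bash
python3 - <<'E'
from h import *
c=load('top7'); g=c['frame'].astype(int).min(2)
m=(g>95).astype(np.uint8); mm=np.zeros_like(m); mm[262:280,280:352]=m[262:280,280:352]
k,_=cv2.findContours(mm,cv2.RETR_EXTERNAL,cv2.CHAIN_APPROX_NONE); k=np.concatenate([a for a in k if cv2.contourArea(a)>20])
p=k.reshape(-1,2); print(p.min(0),p.max(0),cv2.minAreaRect(k))
for u in (p[:,0].min(),300,316,p[:,0].max()):
    q=p[p[:,0]==u][:,1].mean(); print(u,q,onz(c,u,q,.017).round(4))
print('handle',onz(c,230+245/3,130+587/3,.038))
d=load('top0')['frame'][190:320,150:235,::-1]
d=cv2.resize(d,None,fx=4.5,fy=4.5,interpolation=cv2.INTER_CUBIC)
cv2.imwrite('pics/dish.png',cv2.convertScaleAbs(d,alpha=1.5))
E
```

```text
[284 266] [350 276] ((317.0, 271.0), (10.0, 66.0), 90.0)
284 272.0 [ 0.539  -0.0065  0.017 ]
300 274.0 [ 0.5355 -0.0348  0.017 ]
316 270.5 [ 0.5417 -0.063   0.017 ]
350 270.5 [ 0.5417 -0.1232  0.017 ]
handle [ 0.44562237 -0.05515861  0.038     ]
```

View pics/dish.png

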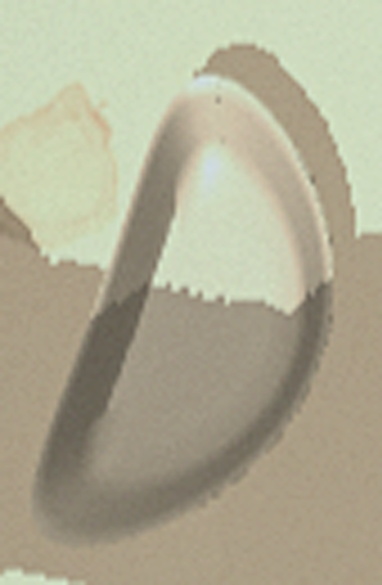

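Call:
send_rows --motion '[[[0.04,0,0.02,0],[0.08,0,0.04,-1],[0.12,0,0.055,-2],[0.16,0,0.07,-3],[0.2,0.01,0.085,-4.2],[0.216,0.04,0.091,-4.2],[0.216,0.08,0.091,-4.2],[0.216,0.11,0.091,-4.2]]]'

```text
time: 17.1
tool_pos: [0.5397, -0.0575, 0.0859]
tool_rot: [-1.571, -0.003, -1.574]
contact_force: [0.1, -0.6, -0.1]
opening: 0.0462
```

Call:
send_rows --motion '[[[0,0,0,0],[0,0,0,0]]]'

```text
time: 17.3
tool_pos: [0.5397, -0.0583, 0.0866]
tool_rot: [-1.571, -0.003, -1.574]
contact_force: [0.5, -0.8, 0.8]
opening: 0.0463
```

```bash
python3 - <<'E'
from h import *
c=load('top0')
P=lambda x,y:onz(c,150+x/4.5,190+y/4.5,.006)
for q in [(180,320),(180,190),(105,400),(215,145),(95,480),(300,300)]: print(q,P(*q).round(4))
e=P(180,190)-P(105,400); print(np.degrees(np.arctan2(e[1],e[0])))
snap('wrist','wr8'); snap('side','side8');c=load('side8');cv2.imwrite('pics/crop10.png',cv2.resize(c['frame'][130:330,230:450,::-1],None,fx=3,fy=3))
E
```

```text
(180, 320) [0.5595 0.1619 0.006 ]
(180, 190) [0.612  0.1641 0.006 ]
(105, 400) [0.5277 0.19   0.006 ]
(215, 145) [0.6305 0.1508 0.006 ]
(95, 480) [0.4963 0.1924 0.006 ]
(300, 300) [0.5676 0.1147 0.006 ]
-17.100451884667915
```

View pics/crop10.png

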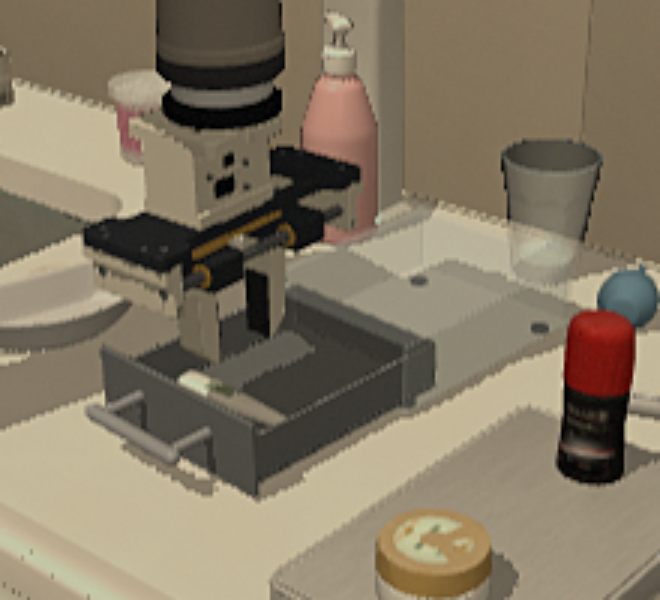

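View pics/wr8.png

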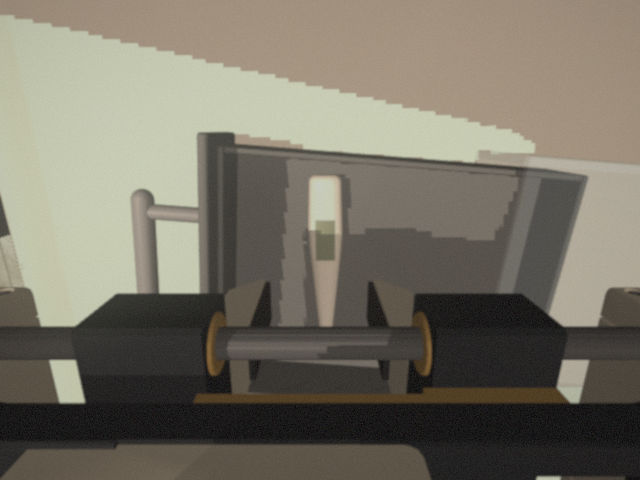

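Call:
send_rows --motion '[[[-0.003,0.02,0,0],[-0.003,0.035,0,0],[-0.003,0.041,0,0],[-0.003,0.044,0,0],[-0.003,0.044,0,0]]]'

```text
time: 17.9
tool_pos: [0.5415, -0.0553, 0.0448]
tool_rot: [-1.567, -0.004, -1.574]
contact_force: [0.2, 0.6, -0.6]
opening: 0.0456
```

Call:
send_rows --motion '[[[0,0.003,0,0],[0,0.006,0,0],[0,0.007,0,0],[0,0.007,0,0]]]'

```text
time: 18.3
tool_pos: [0.5415, -0.0553, 0.0377]
tool_rot: [-1.567, -0.004, -1.574]
contact_force: [-0.0, 0.8, 0.3]
opening: 0.0461
```

Call:
send_rows --motion '[[[0,0,0,0],[0,0,0,0],[0,0,0,0],[0,0,0,0],[0,0,0,0],[0,0,0,0]]]' --gripper 0 --grip_force 15

```text
time: 18.9
tool_pos: [0.5416, -0.0553, 0.0377]
tool_rot: [-1.567, -0.004, -1.574]
contact_force: [-0.3, -0.0, 0.3]
opening: 0.0165
```

Call:
send_rows --motion '[[[0,-0.01,0,0],[0,-0.03,0,0],[0,-0.06,0,0],[0,-0.09,0,0],[0,-0.09,0,0]]]'

```text
time: 19.4
tool_pos: [0.5435, -0.0554, 0.1324]
tool_rot: [-1.559, -0.006, -1.574]
contact_force: [0.3, -0.1, -1.3]
opening: 0.016
```

```bash
python3 - <<'E'
from h import *
snap('wrist','wr9'); snap('side','side9');c=load('side9');cv2.imwrite('pics/crop11.png',cv2.resize(c['frame'][130:330,230:450,::-1],None,fx=3,fy=3))
E
```

```text
(no output)
```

View pics/crop11.png

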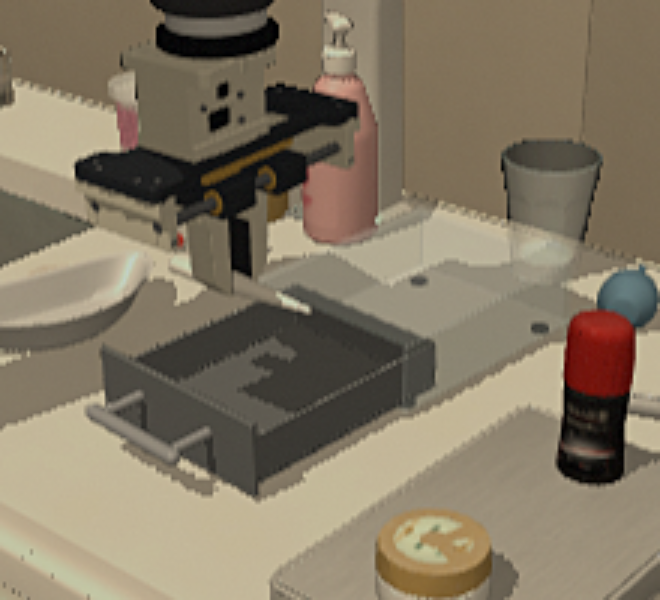

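View pics/wr9.png

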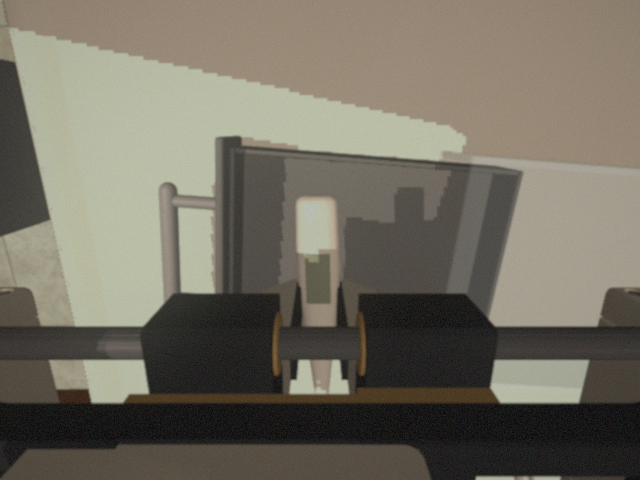

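Call:
send_rows --motion '[[[-0.02,-0.01,0,-5],[-0.05,-0.02,0.001,-13],[-0.08,-0.02,0.002,-21],[-0.11,-0.02,0.003,-29],[-0.14,-0.02,0.004,-37],[-0.17,-0.02,0.005,-45],[-0.2,-0.02,0.005,-53],[-0.207,-0.02,0.005,-60]]]'

```text
time: 20.3
tool_pos: [0.5457, 0.1548, 0.1464]
tool_rot: [-1.573, -0.005, -0.518]
contact_force: [0.6, -0.8, 0.0]
opening: 0.0163
```

Call:
send_rows --motion '[[[0,0,0,-7],[0,0,0,-15],[0,0,0,-15],[0,0,0,-15]]]'

```text
time: 20.7
tool_pos: [0.5453, 0.1547, 0.1456]
tool_rot: [-1.575, -0.003, -0.26]
contact_force: [-0.3, -0.5, 0.5]
opening: 0.016
```

```bash
python3 - <<'E'
from h import *
print(sensors.observe()['tool_pos'])
snap('top','top10'); snap('wrist','wr10'); snap('side','side10')
c=load('side10');cv2.imwrite('pics/crop12.png',cv2.resize(c['frame'][110:290,160:380,::-1],None,fx=3,fy=3))
E
```

```text
[0.54527843 0.15468417 0.14556716]
```

View pics/crop12.png

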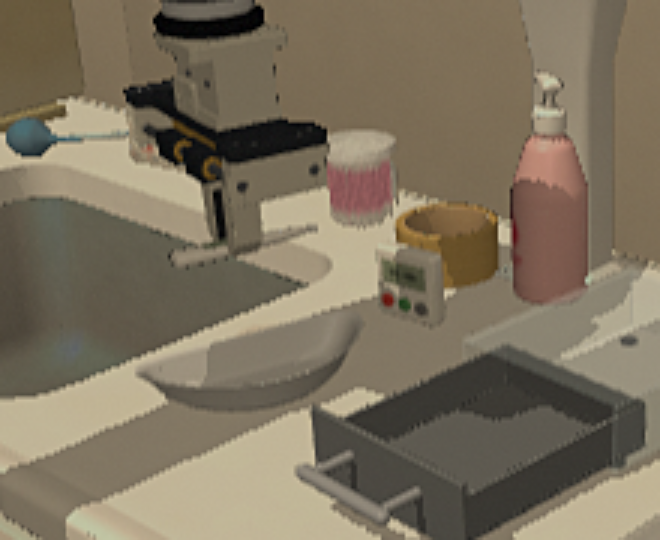

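View pics/wr10.png

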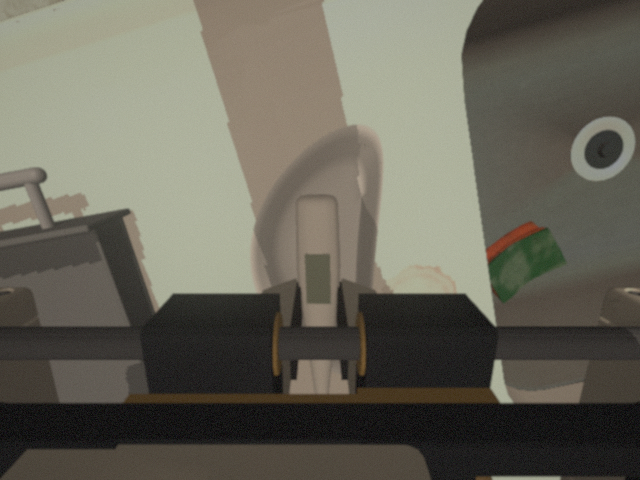

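View pics/top10.png

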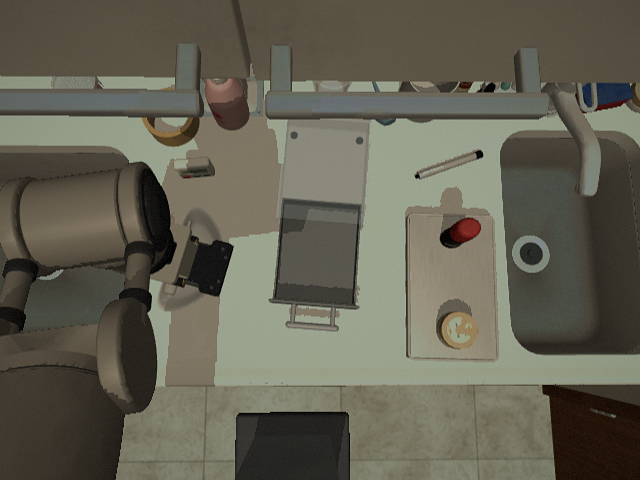

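Call:
send_rows --motion '[[[0.003,0.03,-0.001,0],[0.003,0.06,-0.001,0],[0.003,0.085,-0.001,0],[0.003,0.095,-0.001,0],[0.003,0.098,-0.001,0],[0.003,0.098,-0.001,0]]]'

```text
time: 21.45
tool_pos: [0.549, 0.1525, 0.0486]
tool_rot: [-1.574, -0.004, -0.26]
contact_force: [0.4, 0.6, -0.2]
opening: 0.0163
```

Call:
send_rows --motion '[[[0,0.003,0,0],[0,0.006,0,0],[0,0.008,0,0],[0,0.009,0,0]]]'

```text
time: 21.85
tool_pos: [0.5491, 0.1524, 0.0397]
tool_rot: [-1.574, -0.005, -0.26]
contact_force: [-0.3, 0.3, -0.6]
opening: 0.0163
```

```bash
python3 - <<'E'
from h import *
o=sensors.observe();print(o['tool_pos'],o['contact_force'])
snap('wrist','wr11'); snap('side','side11')
c=load('side11');cv2.imwrite('pics/crop13.png',cv2.resize(c['frame'][150:270,190:320,::-1],None,fx=5,fy=5))
E
```

```text
[0.54905617 0.15243039 0.03972013] [-0.32869296  0.32053863 -0.64690254]
```

View pics/crop13.png

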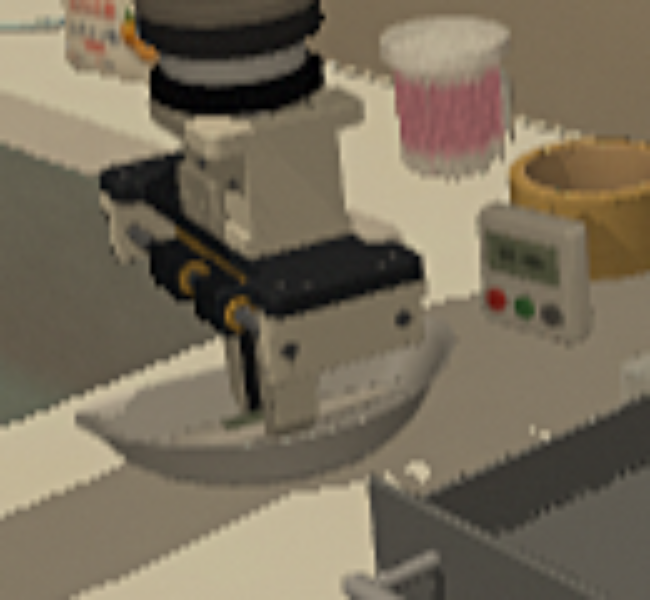

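View pics/wr11.png

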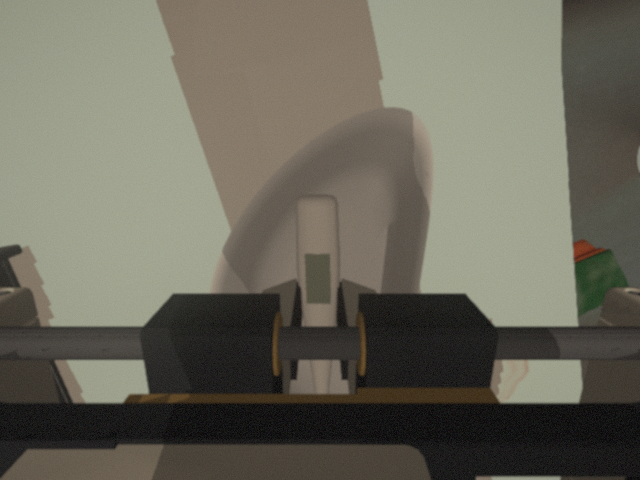

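Call:
send_rows --motion '[[[0,0.002,0.003,0],[0,0.005,0.004,0],[0,0.006,0.004,0],[0,0.006,0.004,0]]]'

```text
time: 22.35
tool_pos: [0.5506, 0.1564, 0.0338]
tool_rot: [-1.574, -0.006, -0.259]
contact_force: [0.7, -0.2, 2.1]
opening: 0.0161
```

Call:
send_rows --motion '[[[0,0,0,0],[0,0,0,0],[0,0,0,0],[0,0,0,0],[0,-0.01,0,0],[0,-0.05,0,0],[0,-0.1,0,0],[0,-0.14,0,0]]]' --gripper 0.28

```text
time: 23.15
tool_pos: [0.5502, 0.1571, 0.177]
tool_rot: [-1.573, -0.007, -0.259]
contact_force: [0.8, 0.8, 0.7]
opening: 0.0258
```

```bash
python3 - <<'E'
from h import *
o=sensors.observe();print(o['tool_pos'],o['contact_force'])
snap('wrist','wr12'); snap('side','side12')
c=load('side12');cv2.imwrite('pics/crop14.png',cv2.resize(c['frame'][150:270,190:320,::-1],None,fx=5,fy=5))
E
```

```text
[0.550161   0.15705423 0.17698988] [0.79004973 0.75308659 0.74269718]
```

View pics/crop14.png

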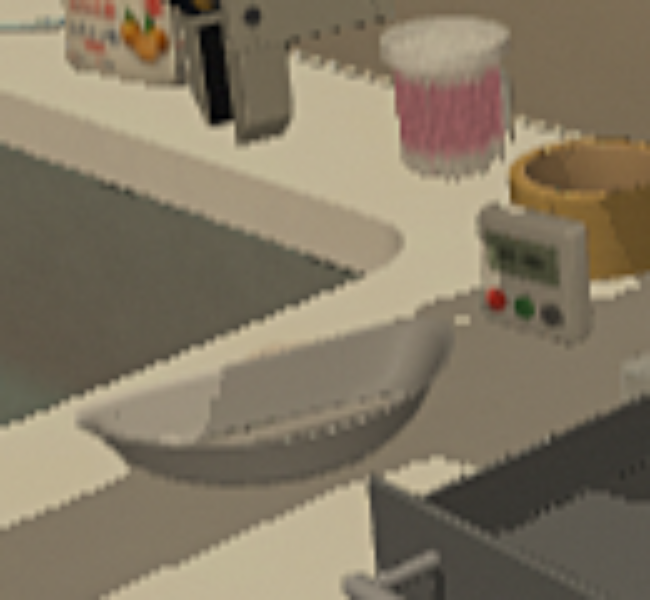

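View pics/wr12.png

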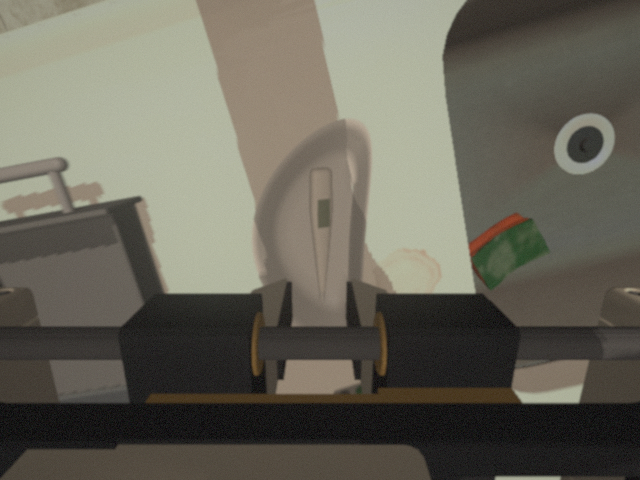

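Call:
send_rows --motion '[[[-0.005,0,-0.02,8],[-0.01,0,-0.05,16],[-0.016,0,-0.085,24],[-0.022,0,-0.12,32],[-0.028,0,-0.155,40],[-0.034,0,-0.19,48],[-0.04,0,-0.22,56],[-0.046,0,-0.232,64]]]' --gripper 0.27

```text
time: 24.05
tool_pos: [0.4478, -0.0568, 0.1796]
tool_rot: [-1.555, -0.006, -1.384]
contact_force: [-0.2, 0.6, 0.3]
opening: 0.0245
```

Call:
send_rows --motion '[[[0,0.01,0,8],[0,0.03,0,15.6],[0,0.05,0,15.6],[0,0.05,0,15.6],[0,0.05,0,15.6]]]'

```text
time: 24.55
tool_pos: [0.4486, -0.0569, 0.1299]
tool_rot: [-1.555, -0.001, -1.656]
contact_force: [0.1, 0.0, 0.1]
opening: 0.0245
```

```bash
python3 - <<'E'
from h import *
o=sensors.observe();print(o['tool_pos'],o['tool_rot'])
snap('side','side13')
c=load('side13');cv2.imwrite('pics/crop15.png',cv2.resize(c['frame'][150:320,200:400,::-1],None,fx=3.5,fy=3.5))
E
```

```text
[ 0.44856789 -0.05690133  0.12988073] [-1.55479924e+00 -1.11272653e-03 -1.65590813e+00]
```

View pics/crop15.png

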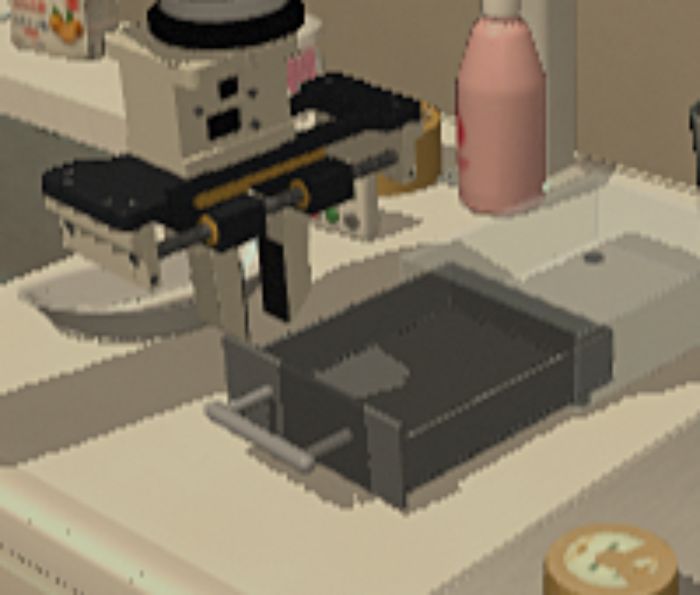

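Call:
send_rows --motion '[[[-0.001,0.02,-0.004,0],[-0.001,0.045,-0.004,0],[-0.001,0.06,-0.004,0],[-0.001,0.07,-0.004,0],[-0.001,0.07,-0.004,0],[-0.001,0.07,-0.004,0]]]'

```text
time: 25.2
tool_pos: [0.4469, -0.056, 0.061]
tool_rot: [-1.552, -0.002, -1.656]
contact_force: [0.3, -0.7, 1.0]
opening: 0.0248
```

Call:
send_rows --motion '[[[0,0.006,-0.001,0],[0,0.012,-0.001,0],[0,0.018,-0.001,0],[0,0.019,-0.001,0],[0,0.019,-0.001,0]]]'

```text
time: 25.7
tool_pos: [0.446, -0.0559, 0.0417]
tool_rot: [-1.553, -0.002, -1.656]
contact_force: [-0.1, 0.0, 1.3]
opening: 0.0248
```

Call:
send_rows --motion '[[[0,0,0,0],[0,0,0,0],[0,0,0,0],[0,0,0,0],[0,0,0,0]]]' --gripper 0 --grip_force 20

```text
time: 26.2
tool_pos: [0.4462, -0.056, 0.0418]
tool_rot: [-1.553, -0.002, -1.656]
contact_force: [0.9, -0.2, 0.1]
opening: 0.0103
```

Call:
send_rows --motion '[[[0,0,0.015,0],[0,0,0.035,0],[0,0,0.055,0],[0,0,0.075,0],[0,0,0.095,0],[0,0,0.115,0],[0,0,0.125,0],[0,0,0.125,0]]]'

```text
time: 27.0
tool_pos: [0.5701, -0.0661, 0.0421]
tool_rot: [-1.556, -0.001, -1.656]
contact_force: [0.9, 1.7, -14.8]
opening: 0.01
```

Call:
send_rows --motion '[[[0,0.001,0.004,0],[0,0.001,0.008,0],[0,0.001,0.011,0],[0,0.001,0.011,0]]]'

```text
time: 27.4
tool_pos: [0.5817, -0.067, 0.0419]
tool_rot: [-1.554, -0.001, -1.656]
contact_force: [0.6, 2.0, -2.8]
opening: 0.0102
```

Call:
send_rows --motion '[[[0,0,0.003,0],[0,0,0.005,0],[0,0,0.006,0],[0,0,0.006,0]]]'

```text
time: 27.8
tool_pos: [0.5835, -0.0672, 0.0417]
tool_rot: [-1.564, -0.0, -1.655]
contact_force: [-15.4, 1.1, 7.1]
opening: 0.0099
```

Call:
send_rows --motion '[[[0,0,-0.004,0],[0,0,-0.004,0],[0,0,-0.004,0],[0,0,-0.004,0],[0,-0.02,-0.004,0],[0,-0.06,-0.004,0],[0,-0.1,-0.004,0],[0,-0.15,-0.004,0]]]' --gripper 0.27

```text
time: 28.6
tool_pos: [0.578, -0.0666, 0.1922]
tool_rot: [-1.566, -0.0, -1.655]
contact_force: [1.1, 1.3, 0.4]
opening: 0.0245
```

```bash
python3 - <<'E'
from h import *
o=sensors.observe();print(o['tool_pos'],o['tool_rot'],o['contact_force'])
snap('side','side14')
c=load('side14');cv2.imwrite('pics/crop16.png',cv2.resize(c['frame'][150:320,200:400,::-1],None,fx=3.5,fy=3.5))
E
```

```text
[ 0.57796901 -0.06655161  0.19216438] [-1.56604221e+00 -5.57116802e-05 -1.65521586e+00] [1.12147073 1.28615248 0.41550159]
```

View pics/crop16.png

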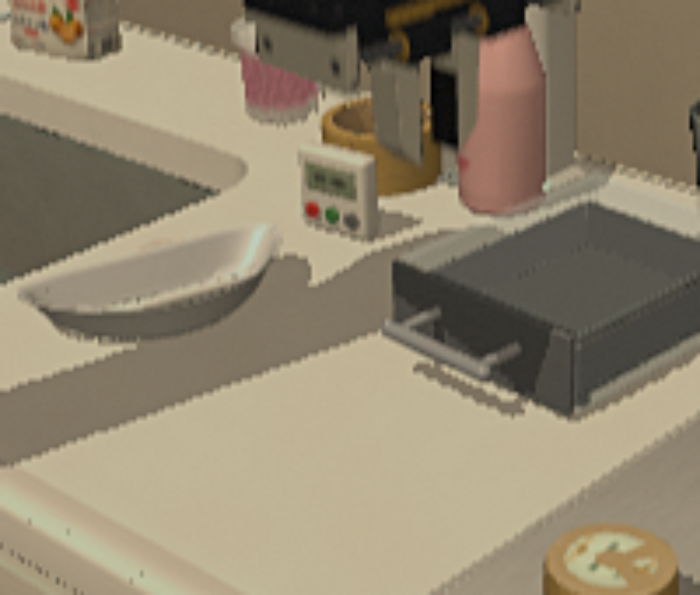

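Call:
send_rows --motion '[[[0.03,0,-0.03,0],[0.06,0,-0.06,-1],[0.1,0,-0.085,-2],[0.14,0,-0.1,-3],[0.18,0,-0.118,-4.5],[0.22,0,-0.118,-4.5],[0.243,0,-0.118,-4.5],[0.243,0,-0.118,-4.5]]]' --gripper 1

```text
time: 29.45
tool_pos: [0.4436, -0.3028, 0.2003]
tool_rot: [-1.55, -0.006, -1.58]
contact_force: [-0.1, 0.4, -1.0]
opening: 0.0841
```

Call:
send_rows --motion '[[[0,0,0,0],[0,0,0,0]]]'

```text
time: 29.65
tool_pos: [0.4438, -0.3023, 0.2002]
tool_rot: [-1.55, -0.006, -1.58]
contact_force: [0.1, -0.1, -0.5]
opening: 0.0913
```

```bash
python3 - <<'E'
from h import *
o=sensors.observe();print(o['tool_pos'],o['tool_rot'],o['opening'])
c=snap('top','top15'); a=load('top5')
im=np.hstack([x['frame'][190:270,265:380,::-1] for x in (a,c)])
cv2.imwrite('pics/cmp.png',cv2.resize(im,None,fx=3.4,fy=3.4,interpolation=cv2.INTER_CUBIC))
print(cv2.imread('pics/top15.png').shape)
E
```

```text
[ 0.44380155 -0.30231037  0.20023623] [-1.54975086 -0.00574839 -1.5796928 ] 0.09128503635084281
(480, 640, 3)
```

View pics/cmp.png

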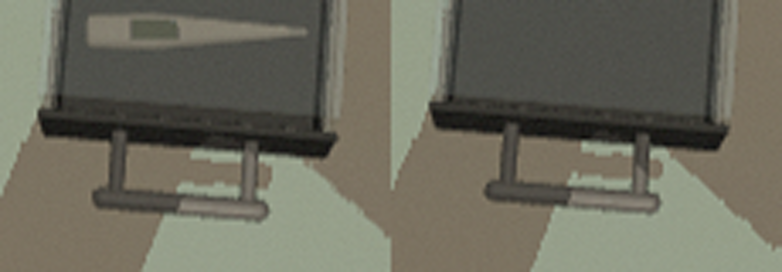

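View pics/top15.png

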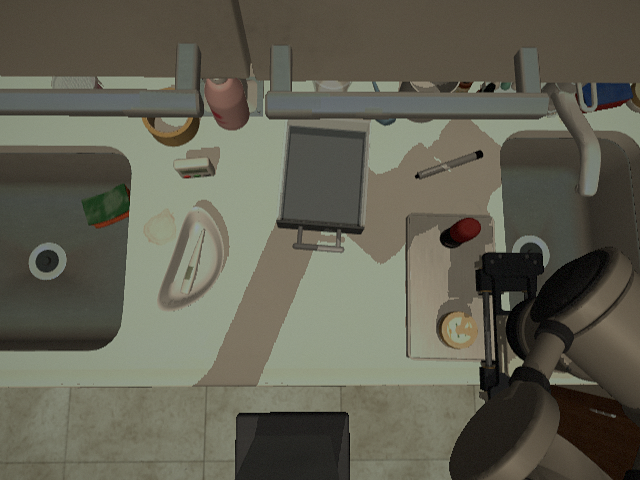

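Call:
send_rows --motion '[[[-0.04,0,0.01,0],[-0.08,0,0.02,0],[-0.12,0,0.035,0],[-0.16,0,0.05,0],[-0.2,0.01,0.065,4.3],[-0.235,0.05,0.07,4.3],[-0.235,0.09,0.07,4.3],[-0.235,0.12,0.07,4.3]]]' --gripper 0

```text
time: 30.5
tool_pos: [0.5176, -0.0653, 0.0786]
tool_rot: [-1.551, -0.004, -1.65]
contact_force: [0.2, 0.1, 0.8]
opening: 0.0323
```

Call:
send_rows --motion '[[[0,0.02,0,0],[0,0.035,0,0],[0,0.035,0,0],[0,0.035,0,0]]]'

```text
time: 30.9
tool_pos: [0.5184, -0.0649, 0.044]
tool_rot: [-1.551, -0.004, -1.649]
contact_force: [0.2, 0.2, -0.2]
opening: 0.0024
```

Call:
send_rows --motion '[[[0,0,0.015,0],[0,0.001,0.028,0],[0,0.001,0.034,0],[0,0.001,0.038,0],[0,0.001,0.041,0],[0,0.001,0.041,0]]]'

```text
time: 31.5
tool_pos: [0.5593, -0.0681, 0.0441]
tool_rot: [-1.551, -0.004, -1.649]
contact_force: [0.0, 0.0, -0.8]
opening: 0.0007
```

Call:
send_rows --motion '[[[0,0,0.003,0],[0,0,0.006,0],[0,0,0.008,0],[0,0,0.008,0]]]'

```text
time: 31.9
tool_pos: [0.561, -0.068, 0.0437]
tool_rot: [-1.565, -0.003, -1.648]
contact_force: [-22.6, -0.3, 15.7]
opening: 0.0004
```

Call:
send_rows --motion '[[[0,0,-0.02,0],[0,0,-0.04,0],[0,-0.03,-0.05,0],[0,-0.07,-0.05,0],[0,-0.12,-0.05,0],[0,-0.15,-0.05,0],[0,-0.15,-0.05,0]]]' --gripper 1

```text
time: 32.6
tool_pos: [0.5125, -0.0642, 0.1982]
tool_rot: [-1.556, -0.004, -1.648]
contact_force: [-0.7, -0.6, 0.2]
opening: 0.0517
```

Call:
send_rows --motion '[[[0.035,0,-0.02,0],[0.07,0,-0.04,-1],[0.11,0,-0.055,-2],[0.15,0,-0.055,-3],[0.19,0,-0.055,-4.1],[0.225,0,-0.055,-4.1],[0.239,0,-0.055,-4.1],[0.239,0,-0.055,-4.1]]]'

```text
time: 33.4
tool_pos: [0.4386, -0.2993, 0.1974]
tool_rot: [-1.557, -0.004, -1.579]
contact_force: [-1.0, 0.7, -0.1]
opening: 0.0917
```

```bash
python3 - <<'E'
from h import *
o=sensors.observe();print(o['tool_pos'],o['tool_rot'],o['opening'])
c=snap('top','top16')
a=load('top5')
im=np.hstack([x['frame'][190:270,265:380,::-1] for x in (a,c)])
cv2.imwrite('pics/cmp2.png',cv2.resize(im,None,fx=3.4,fy=3.4,interpolation=cv2.INTER_CUBIC))
hsv=cv2.cvtColor(c['frame'],cv2.COLOR_RGB2HSV);m=((hsv[...,1]>70)&(c['frame'][...,0]>100)).astype(np.uint8)
mm=np.zeros_like(m);mm[300:355,430:485]=m[300:355,430:485]
k,_=cv2.findContours(mm,0,1);k=max(k,key=cv2.contourArea);print(cv2.contourArea(k));(u,v),r=cv2.minEnclosingCircle(k);print(u,v,r,onz(c,u,v,.067))
E
```

```text
[ 0.43857132 -0.29931193  0.19737886] [-1.5574264  -0.00448954 -1.57920656] 0.09166844548900871
993.5
459.5361328125 329.7530212402344 18.80246925354004 [ 0.4387104  -0.29776851  0.067     ]
```

View pics/cmp2.png

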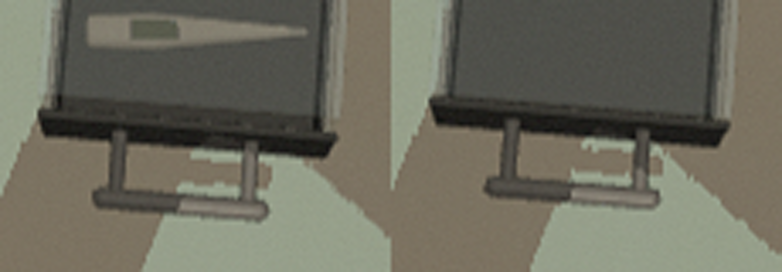

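Call:
send_rows --motion '[[[0,0.035,0,0],[0,0.07,0,0],[-0.001,0.1,0,0],[-0.001,0.12,0,0],[-0.001,0.131,0,0],[-0.001,0.132,0,0],[-0.001,0.132,0,0]]]'

```text
time: 34.15
tool_pos: [0.441, -0.2969, 0.0661]
tool_rot: [-1.557, -0.004, -1.577]
contact_force: [0.1, -0.3, 0.9]
opening: 0.0919
```

Call:
send_rows --motion '[[[0,0,0,0],[0,0,0,0],[0,0,0,0],[0,0,0,0],[0,0,0,0],[0,0,0,0],[0,0,0,0]]]' --gripper 0 --grip_force 15

```text
time: 34.85
tool_pos: [0.441, -0.297, 0.0665]
tool_rot: [-1.557, -0.004, -1.577]
contact_force: [-1.8, -0.2, 4.6]
opening: 0.0611
```

Call:
send_rows --motion '[[[0,-0.01,0,0],[0,-0.04,0,0],[0,-0.07,0,0],[-0.02,-0.08,0.003,0],[-0.05,-0.08,0.008,0],[-0.085,-0.08,0.013,0],[-0.12,-0.08,0.018,0],[-0.155,-0.08,0.023,0]]]'

```text
time: 35.65
tool_pos: [0.4639, -0.1405, 0.1465]
tool_rot: [-1.557, -0.004, -1.578]
contact_force: [0.3, -0.3, -0.6]
opening: 0.0616
```

Call:
send_rows --motion '[[[-0.025,0,0.004,0],[-0.045,0,0.007,0],[-0.05,0.01,0.008,0],[-0.05,0.04,0.008,0],[-0.05,0.07,0.008,0],[-0.05,0.09,0.008,0],[-0.05,0.1,0.008,0],[-0.05,0.1,0.008,0]]]'

```text
time: 36.45
tool_pos: [0.4728, -0.0912, 0.0452]
tool_rot: [-1.559, -0.004, -1.578]
contact_force: [0.2, -0.2, -0.1]
opening: 0.061
```

Call:
send_rows --motion '[[[0,0.005,-0.002,0],[0,0.009,-0.002,0],[0,0.011,-0.002,0],[0,0.012,-0.002,0],[0,0.012,-0.002,0]]]'

```text
time: 36.95
tool_pos: [0.4711, -0.0914, 0.0342]
tool_rot: [-1.558, -0.004, -1.578]
contact_force: [-3.1, 0.6, 8.4]
opening: 0.0608
```

Call:
send_rows --motion '[[[0,0,0,0],[0,0,0,0],[0,0,0,0],[0,0,0,0],[0,-0.02,0,0],[0,-0.06,0,0],[0,-0.11,0,0],[0,-0.16,0,0]]]' --gripper 1

```text
time: 37.75
tool_pos: [0.4686, -0.0905, 0.1956]
tool_rot: [-1.56, -0.004, -1.578]
contact_force: [0.5, -0.2, -0.2]
opening: 0.0919
```

Call:
send_rows --motion '[[[0.04,0,0.025,0],[0.08,0,0.05,0],[0.12,0,0.075,0],[0.16,0,0.1,0],[0.2,0,0.125,0],[0.211,0,0.13,0],[0.211,0,0.13,0],[0.211,0,0.13,0]]]'

```text
time: 38.55
tool_pos: [0.5966, -0.3018, 0.1972]
tool_rot: [-1.561, -0.002, -1.578]
contact_force: [0.1, -0.8, 0.3]
opening: 0.0923
```

```bash
python3 - <<'E'
from h import *
o=sensors.observe();print(o['tool_pos'],o['tool_rot'],o['opening'])
c=snap('top','top17');a=load('top0')
for c in (a,c):
    hsv=cv2.cvtColor(c['frame'],cv2.COLOR_RGB2HSV);m=((hsv[...,1]>70)&(c['frame'][...,0]>100)).astype(np.uint8)
    mm=np.zeros_like(m);mm[285:340,305:360]=m[285:340,305:360]
    k,_=cv2.findContours(mm,0,1);k=max(k,key=cv2.contourArea);(u,v),r=cv2.minEnclosingCircle(k);print(u,v,r,onz(c,u,v,.035))
    cv2.imwrite('pics/t17.png',cv2.resize(c['frame'][180:370,270:510,::-1],None,fx=3,fy=3))
E
```

```text
[ 0.59656832 -0.30181941  0.19716366] [-1.56091942 -0.00240912 -1.57809974] 0.09234225280670211
332.7244873046875 311.10205078125 18.104246139526367 [ 0.47009363 -0.09116099  0.035     ]
333.1290283203125 311.30645751953125 17.968202590942383 [ 0.46974725 -0.09185036  0.035     ]
```

View pics/t17.png

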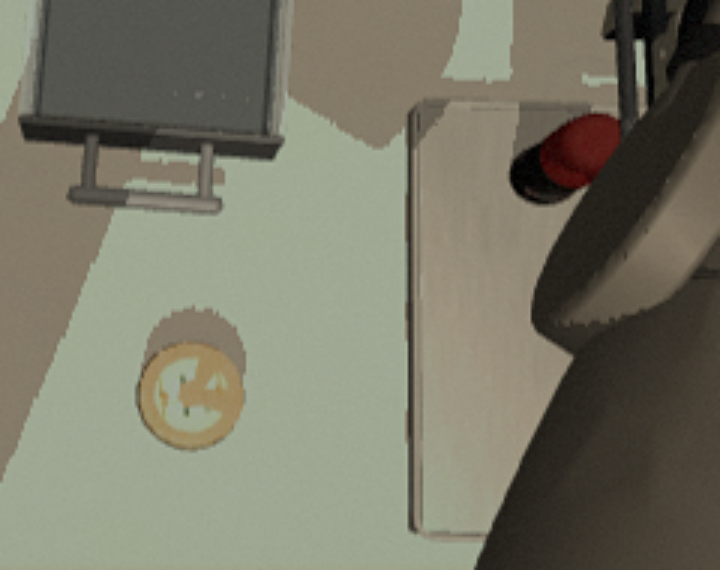

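Jar is back within 1 mm. Descend on the bottle.

Call:
send_rows --motion '[[[0,0.025,0,0],[0,0.05,0,0],[0,0.07,0,0],[0,0.077,0,0],[0,0.077,0,0],[0,0.077,0,0]]]'

```text
time: 39.2
tool_pos: [0.5979, -0.3013, 0.122]
tool_rot: [-1.559, -0.004, -1.577]
contact_force: [0.6, -0.9, 0.6]
opening: 0.0917
```

Call:
send_rows --motion '[[[0,0,0,0],[0,0,0,0],[0,0,0,0],[0,0,0,0],[0,0,0,0],[0,0,0,0],[0,0,0,0],[0,0,0,0]]]' --gripper 0 --grip_force 12

```text
time: 40.0
tool_pos: [0.5979, -0.3013, 0.122]
tool_rot: [-1.559, -0.004, -1.577]
contact_force: [0.0, -0.1, -0.5]
opening: 0.034
```

Call:
send_rows --motion '[[[0,-0.015,0,0],[0,-0.04,0,0],[0,-0.065,0,0],[-0.02,-0.08,-0.008,0],[-0.05,-0.08,-0.022,0],[-0.085,-0.08,-0.037,0],[-0.12,-0.08,-0.052,0],[-0.155,-0.08,-0.068,0]]]'

```text
time: 40.8
tool_pos: [0.529, -0.1444, 0.2005]
tool_rot: [-1.559, -0.003, -1.577]
contact_force: [0.4, 0.5, -0.6]
opening: 0.0342
```

Call:
send_rows --motion '[[[-0.03,0,-0.013,0],[-0.06,0,-0.026,0],[-0.09,0,-0.039,0],[-0.115,0,-0.049,0],[-0.13,0,-0.056,0],[-0.13,0.01,-0.056,0],[-0.13,0.03,-0.057,0],[-0.13,0.055,-0.057,0]]]'

```text
time: 41.6
tool_pos: [0.4746, -0.0151, 0.144]
tool_rot: [-1.556, -0.004, -1.577]
contact_force: [0.4, 0.3, -0.6]
opening: 0.0342
```

Call:
send_rows --motion '[[[0,0.02,0,0],[0,0.035,0,0],[0,0.045,0,0],[0,0.048,0,0],[0,0.048,0,0]]]'

```text
time: 42.1
tool_pos: [0.4754, -0.0157, 0.0958]
tool_rot: [-1.557, -0.004, -1.578]
contact_force: [-1.1, 0.4, -1.4]
opening: 0.0344
```

Down 6 mm, correcting 2 mm in x and y.

Call:
send_rows --motion '[[[-0.002,0.002,-0.002,0],[-0.002,0.004,-0.002,0],[-0.002,0.006,-0.002,0],[-0.002,0.006,-0.002,0]]]'

```text
time: 42.5
tool_pos: [0.4737, -0.0137, 0.0899]
tool_rot: [-1.556, -0.005, -1.578]
contact_force: [-0.1, -0.2, -1.1]
opening: 0.0342
```

Call:
send_rows --motion '[[[0,0.001,0,0],[0,0.0015,0,0],[0,0.0015,0,0]]]'

```text
time: 42.8
tool_pos: [0.4744, -0.0138, 0.0895]
tool_rot: [-1.554, -0.005, -1.577]
contact_force: [-1.9, 0.5, 7.0]
opening: 0.0341
```

Call:
send_rows --motion '[[[0,0,0,0],[0,0,0,0],[0,0,0,0],[0,0,0,0],[0,0,0,0],[0,-0.02,0,0],[0,-0.06,0,0],[0,-0.11,0,0]]]' --gripper 1

```text
time: 43.6
tool_pos: [0.4713, -0.013, 0.1992]
tool_rot: [-1.559, -0.004, -1.577]
contact_force: [2.1, -0.3, -1.6]
opening: 0.0903
```

Call:
send_rows --motion '[[[0,-0.03,0,0],[-0.04,-0.03,-0.01,0],[-0.09,-0.03,-0.02,0],[-0.14,-0.03,-0.03,0],[-0.19,-0.03,-0.04,0],[-0.24,-0.03,-0.05,0],[-0.28,-0.03,-0.06,0],[-0.3,-0.03,-0.06,0]]]'

```text
time: 44.4
tool_pos: [0.4112, 0.2907, 0.2271]
tool_rot: [-1.56, -0.003, -1.574]
contact_force: [-0.0, -0.0, -0.2]
opening: 0.0916
```

```bash
python3 - <<'E'
from h import *
o=sensors.observe();print(o['tool_pos'],o['contact_force'])
c=snap('top','top20');s=snap('side','side20');a=load('top0')
def blob(c,m,b):
    mm=np.zeros(m.shape,np.uint8);mm[b[1]:b[3],b[0]:b[2]]=m[b[1]:b[3],b[0]:b[2]]
    k,_=cv2.findContours(mm,0,1);k=max(k,key=cv2.contourArea);M=cv2.moments(k);return M['m10']/M['m00'],M['m01']/M['m00']
for q in (a,c):
    f=q['frame'].astype(int);hsv=cv2.cvtColor(q['frame'],cv2.COLOR_RGB2HSV)
    u,v=blob(q,(f[...,0]>1.6*f[...,1])&(f[...,0]>60),(265,290,305,330));print('bottle',u,v,onz(q,u,v,.106))
    u,v=blob(q,(hsv[...,1]>70)&(f[...,0]>100),(305,285,360,340));print('jar',u,v,onz(q,u,v,.035))
for q in (load('side0'),s):
    f=q['frame'].astype(int);print('side red',blob(q,(f[...,0]>1.6*f[...,1])&(f[...,0]>60),(245,220,290,290)))
cv2.imwrite('pics/f1.png',cv2.resize(c['frame'][110:330,140:380,::-1],None,fx=2.6,fy=2.6,interpolation=cv2.INTER_CUBIC))
E
```

```text
[0.41121217 0.29066399 0.22708367] [-0.01145274 -0.02991196 -0.24366274]
bottle 285.8526912181303 308.59017941454204 [ 0.47209454 -0.01403908  0.106     ]
jar 333.2685385169186 311.11159107271413 [ 0.47007676 -0.09209124  0.035     ]
bottle 286.11617647058824 308.6598039215686 [ 0.47198625 -0.01445205  0.106     ]
jar 333.40428597154687 311.16045380875204 [ 0.4699939 -0.0923228  0.035    ]
side red (267.7118644067797, 242.0314769975787)
side red (267.6938775510204, 241.99119647859143)
```

View pics/f1.png

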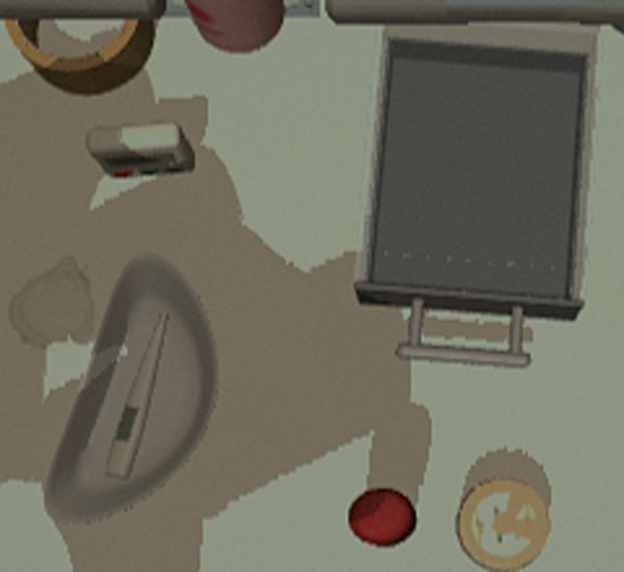

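View pics/side20.png

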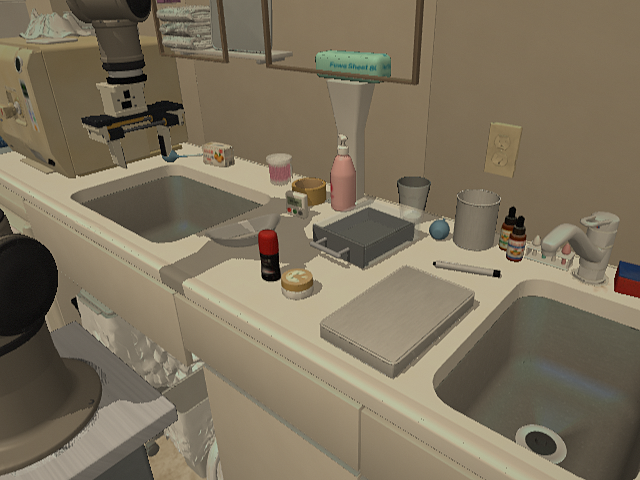

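```bash
python3 -c "
from cell import hand_in; print(hand_in())"
```

```text
the job is handed in; nothing more can be done
None
```

I did every step of the task and handed the job in at about 44 s of the 125 s allowed; `hand_in` reports no verdict.

I stood the bottle and the jar on the tray and opened the drawer about 128 mm. The thermometer went into the kidney dish, the drawer was shut, and I put the jar and then the bottle back.

- **Bottle and jar:** in the last pictures the bottle and the jar are each within about 0.5 mm of their starting positions. Both stand upright, and the gripper is clear of everything.
- **Thermometer:** it lies inside the dish, near the middle. I judged this by eye in the last top view and did not measure it.
- **Drawer:** my first closing slid back about 4 mm when I let go of the handle, so I pushed it again until it met its stop at about 23 N. The top view then showed it nearer to shut; I have no direct reading of the joint.
- **Other items:** by eye, the dish, tray, timer and pen torch look where they were at the start. I did not measure them.

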